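Lay out the cap check station

TASK

Set the bench out for the next cap check: stand the glass test bottle in the middle of the round black rubber pad and the tall gold cap upright and centred on the bottle's mouth, lay the brass ring flat in the middle of the square white tile, and put the low wide gold cap flat on the bench halfway between the pad and the tile, in line with the two. Set the bottle down gently, never tip it over, and leave the plug gauge, the loupe and the calliper where they are.

Things in the scene. Friction and masses are not known exactly. Their poses are not given: they have to be found in the camera images.
- pad: Round black rubber torque pad, 96 mm diameter, 6 mm thick, fixed to the bench. Origin: centre of its underside, at bench height; z up. Its place varies and it may be left or right of the tile; the two centres are 230 to 239 mm apart.
- tile: Square white ceramic tile, 100 x 100 x 8 mm, fixed to the bench. Origin: centre of its underside, z up, x and y along its sides.
- bottle: Squat clear glass test bottle (solid to the touch, its mouth is a closed flat top), standing, 88 mm high: body 62 mm diameter up to 44 mm, a sloping shoulder, then from 58 mm up to the top a straight neck 32 mm in diameter by which to take it. About 0.2 kg. Origin: centre of its underside, z up.
- tall_cap: Tall crimped gold aluminium cap (not one of the small flat discs in the scrap tray at the back), 36 mm diameter, 32 mm high, closed top up; the underside is flat (filled by its liner), so it rests on the bottle's mouth and does not slip over the neck. 20 g. Origin: centre of its underside, z up.
- low_cap: Low, wide crimped gold aluminium cap, 46 mm diameter, 18 mm high, closed top up, flat underside. 20 g. Origin: centre of its underside, z up.
- ring: Brass go-gauge ring lying flat, 56 mm outer and 36 mm inner diameter, 18 mm high, about 0.2 kg. Origin: centre of its underside, z up.
- plug_gauge: Bystander, to be left alone: dark steel plug gauge standing upright, 70 mm high, foot 38 mm and head 28 mm in diameter. Origin: centre of its underside.
- loupe: Bystander, to be left alone: black eyeglass loupe standing upright, 40 mm high, 42 mm diameter at the top. Origin: centre of its underside.
- calliper: Bystander, to be left alone: steel calliper with a black slide lying flat behind the work area, 200 mm long along its y, 12 mm high. Origin: middle of its beam, underside.
There are look-alikes about, which are no part of the job. Leave any pink or turquoise look-alike of the low_cap alone.

How it is judged:
At the end, for the whole second after the job is handed in: Bottle upright on the pad within 12 mm of its centre; tall cap upright on the bottle's mouth within 9 mm of its axis; ring flat on the tile within 12 mm of its centre; low cap flat on the bench, within 131 mm of both pad and tile centres and 20 mm of their line. All at rest (horizontal distance between bottle and pad below 0.012 m and z of bottle in the frame of pad between 0.003 and 0.009 m and horizontal distance between tall_cap and bottle below 0.009 m and z of tall_cap in the frame of bottle between 0.085 and 0.091 m and horizontal distance between ring and tile below 0.012 m and z of ring in the frame of tile between 0.005 and 0.011 m and horizontal distance between low_cap and pad below 0.131 m and horizontal distance between low_cap and tile below 0.131 m and x of low_cap in the frame of pad between -0.02 and 0.02 m and height (world z) of low_cap below 0.004 m and linear speed of each of bottle, tall_cap, ring, low_cap below 0.02 m/s and angle between each of bottle, tall_cap, ring, low_cap's own z axis and vertical below 0.12 rad); the robot touches nothing.
It fails at once if the bottle is tipped by more than 0.6 rad (angle between bottle's own z axis and vertical above 0.6 rad).
It fails at once if the plug gauge is moved by more than 20 mm (distance of plug_gauge from where it was at the start of the episode above 0.02 m).
It fails at once if the loupe is moved by more than 20 mm (distance of loupe from where it was at the start of the episode above 0.02 m).
It fails at once if the calliper is moved by more than 20 mm (distance of calliper from where it was at the start of the episode above 0.02 m).
It fails at once if the bottle is banged or pressed down on the pad with more than 40 N (contact force between bottle and pad above 40 N).
It also fails if it takes over 106 s, if anything falls off the work surface, if the arm or the gripper's body presses on something with over 40 N, if the wrist force passes 120 N, or if a joint passes its speed limit or range.

ROBOT

A 7-joint arm with a two-finger parallel gripper is mounted at the origin on the work surface. World frame = base frame: x ahead of the robot, y to its left, z up, the work surface at z = 0. Lengths are in m, angles in rad, forces in N, time in s.
With the tool pointing down it reaches from about 0.4 to 0.75 m from the base axis. Payload 19.5 kg.
Tool frame: the origin (TCP) lies midway between the tips of the shut fingers; the grasp point (between the pads) lies 19 mm behind it; z points along the fingers, y is the line along which they close (so a half turn about z gives the same grasp; the last joint's range is limited). The gripper opens to 85 mm and grips with 20 to 120 N. Pads are 22 mm wide; open, the fingers measure 114 mm over their backs; the gripper's body (76 mm by 85 mm) begins 54 mm behind the grasp point. The pads swing forward as they close: fully open they stand 13 mm farther back than shut.
Start: joints at [1.093, 0.707, -0.028, 1.485, 0.022, 0.951, -0.075], TCP at [0.243, -0.521, 0.231] pointing down, gripper open.
Joint ranges: [-2.71, 2.71], [-0.32, 2.16], [-1.57, 1.52], [0, 2.45], [-1.46, 4.6], [0, 2.02], [-2.83, 2.83]. Speed limits (rad/s): [1.89, 1.89, 2.57, 2.57, 3.01, 3.01, 3.01].

INTERFACE

Orientations are given as a rotation vector (axis times angle).
In Python, from cell import arm gives the robot as it stands.
- The arm moves only by the tool step_arm, never from a script. Its arguments are lists of equal length, an entry for each row: "dp": the shift along the tool's x, y, z in mm, a list of three; "delta_rot": the turn, a rotation vector about the tool's x, y, z in rad, a list of three; "hand": the closure, from 0 (fully open) to 1 (shut). A call has 1 to 8 rows; each row shifts and turns the commanded pose from where the row before left it, along the tool's axes as they then stand; what a row does not reach is not made up. A row lasts 1/8 s, in which the tool goes at most 62.5 mm and 10.7 degrees, less where a joint would pass 70% of its speed; a pose out of reach is approached as far as the arm can. A call is refused whole if a number of a shift passes 62.5 or a number of a turn 0.188, either way. A call with a gripper value outside its range is refused whole. The fingers move at their own pace and stop on an object; "force" is the grip in N (left out, the last holds). Time passes only in rows, so rows that do not move let the fingers close. It gives the time, the measured TCP pose, the force, the opening and the grip force at its end, in the units of the state.
- arm.get_obs(): the state, without advancing time (a new reading comes with each control period).
- arm.read_camera(name): name is "side" or "top" or "wrist"; returns a dict with "image" (420x560x3 uint8, red, green, blue), "fovy" (degrees; the focal length in pixels is half the picture's height over the tangent of half this angle, whatever the lens; pixels are square), "cx", "cy" (the principal point, pixels), "origin" and "attitude" of the camera in the world. Camera axes: x right, y down, z forward; pixel columns grow to the right and rows downward; lengths in m; the calibration is good to about 2 mm. A picture is of the moment at which its call begins. There is no depth.
- arm.sign_off(): hands the job in; it is judged then, once.
The state is a dict: "time_s": time; "q": joint angles; "dq": joint speeds; "effort": joint torques, N m; "ee_pos": TCP position; "ee_rot": TCP orientation; "force": force on the tool from outside, world axes, zero at the start; "torque": the same for the moment, N m; "finger_gap": finger opening in m; "grip_force": force on a finger pad.
Only numpy, scipy, OpenCV 4.12 (cv2) and the standard library are available. Lean on these libraries where they do the work, as an engineer would, in place of code of your own. Each camera call takes 0.05 s, during which the arm holds its last target. There are 200 camera calls.

## Working session

There is one attempt and no reset: what is moved stays moved. The work goes in short steps, Python scripts to look and compute and a tool call to move; the robot and the scene stay as the last step left them, time stands still between calls to the robot, and variables do not carry over. Pictures are saved under pics/ and viewed, at most 14 in all, crops included, and the job is handed in when it is done.

Besides the shell and the picture viewer there is one more tool, called as a command line: name --argument value ..., lists and objects as JSON in quotes. step_arm: Moves the arm, as the interface text tells. Its arguments: {"type":"object","properties":{"dp":{"type":"array","items":{"type":"array","items":{"type":"number"}}},"delta_rot":{"type":"array","items":{"type":"array","items":{"type":"number"}}},"hand":{"type":"array","items":{"type":"number"}},"force":{"type":"number"}},"required":["dp","delta_rot","hand"]}

```bash
ls; mkdir -p pics; cat > h.py <<'E'
import numpy as np,cv2
from scipy.spatial.transform import Rotation as R
from cell import arm
def att(c):
    a=np.array(c["attitude"],float)
    return a if a.shape==(3,3) else (R.from_rotvec(a).as_matrix() if a.size==3 else R.from_quat(a).as_matrix())
def px2w(c,u,v,z):
    f=c["image"].shape[0]/2/np.tan(np.radians(c["fovy"])/2)
    d=att(c)@np.array([(u-c["cx"])/f,(v-c["cy"])/f,1.])
    o=np.array(c["origin"]); return o+d*(z-o[2])/d[2]
def w2px(c,p):
    f=c["image"].shape[0]/2/np.tan(np.radians(c["fovy"])/2)
    q=att(c).T@(np.array(p)-np.array(c["origin"])); return q[:2]/q[2]*f+[c["cx"],c["cy"]]
def snap(n,f):
    c=arm.read_camera(n); cv2.imwrite(f"pics/{f}.png",c["image"][:,:,::-1])
    import pickle; pickle.dump(c,open(f"pics/{f}.pkl","wb")); return c
def load(f):
    import pickle; return pickle.load(open(f"pics/{f}.pkl","rb"))
E
python3 - <<'E'
from h import *
for n in("top","side"):
    c=snap(n,n+"0"); print(n,{k:v for k,v in c.items() if k!="image"})
o=arm.get_obs(); print(o)
E
```

```text
pics
top {'fovy': 46.87470948085185, 'cx': 273.27177142062914, 'cy': 207.74343852343358, 'origin': array([0.36647368, 0.01430526, 1.14636671]), 'attitude': array([-2.05348319,  2.16391821, -0.23189218])}
side {'fovy': 44.37655927456407, 'cx': 274.643669839848, 'cy': 213.21424433342068, 'origin': array([0.02303232, 0.59586624, 0.9828603 ]), 'attitude': array([-1.01702587,  2.51852821, -0.94647011])}
{'time_s': 0.1, 'q': array([ 1.09329254,  0.70702951, -0.02763573,  1.48492396,  0.02203072,
        0.95087396, -0.0755255 ]), 'dq': array([-0.00160915, -0.00164874, -0.00051344, -0.00139108,  0.00037232,
        0.00177759,  0.00096663]), 'effort': array([ 4.73176387e-04, -8.84293699e+01,  1.23608563e+00, -2.36451656e+01,
        1.69221772e-02,  5.10029335e-03, -1.40357042e-04]), 'ee_pos': array([ 0.24264174, -0.52105846,  0.23088717]), 'ee_rot': array([-3.06642319e+00, -6.78968164e-01,  3.75717843e-04]), 'force': array([-0.00873302, -0.11362776,  0.23845854]), 'torque': array([0.01010113, 0.03027109, 0.00351448]), 'grip_force': 0.0, 'finger_gap': 0.0852793668794248}
```

View pics/top0.png

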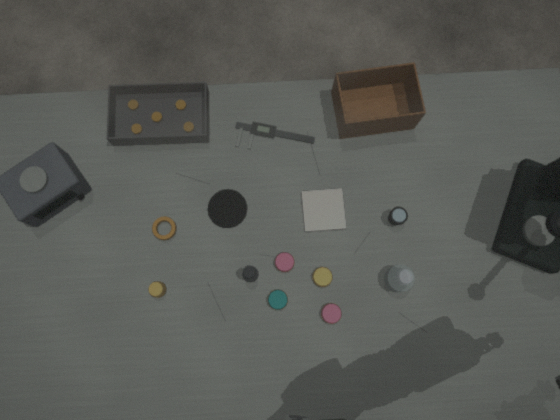

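View pics/side0.png

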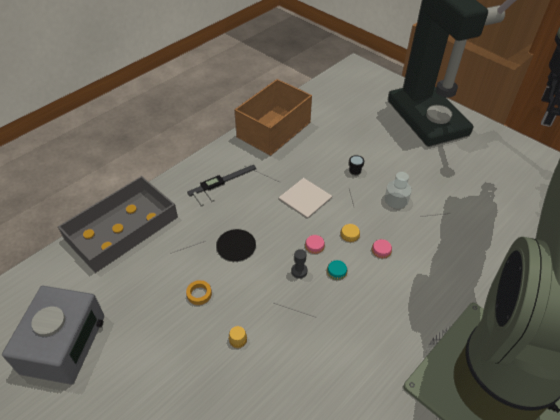

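Top view: pad (227,208), tile (324,210), ring (164,229), tall cap (157,289), yellow low cap (322,277), bottle (400,278). Bystanders are the plug gauge (250,274), loupe (398,216) and calliper (275,132).

Things that could be mistaken for the targets:
- **Low cap:** pink (285,262) and (332,314), turquoise (278,299). The gold one is at (322,277).
- **Tall cap:** the discs in the scrap tray at about (157,117).
- **Bottle:** the loupe at (398,216).

One close crop will check these.

```bash
python3 - <<'E'
from h import *
c=load("top0"); im=c["image"][180:330,140:430]
im=np.clip(im.astype(float)*1.6,0,255).astype(np.uint8)
cv2.imwrite("pics/crop1.png",cv2.resize(im,None,fx=2.75,fy=2.75,interpolation=cv2.INTER_CUBIC)[:,:,::-1])
def w(n,u,v,z): print(n,px2w(c,u,v,z).round(4))
w("pad",227,208.5,.006);w("tile",324,210.3,.008);w("ring",164.5,228.5,.018);w("tall",156.5,289,.032);w("low",322.5,277,.018);w("bottle",404,278,.088)
w("plug",250.5,274,.07);w("loupe",398.5,216,.04)
for n in("top0","side0"):
    c=load(n);hsv=cv2.cvtColor(c["image"],cv2.COLOR_RGB2HSV)
    m=cv2.inRange(hsv,(15,120,80),(30,255,255))
    N,l,s,ce=cv2.connectedComponentsWithStats(m)
    for i in range(1,N):
        if s[i,4]>40: print(n,s[i],ce[i].round(1))
E
```

```text
pad [0.6196 0.1149 0.006 ]
tile [ 0.6025 -0.1179  0.008 ]
ring [0.5764 0.2629 0.018 ]
tall [0.4351 0.2785 0.032 ]
low [ 0.4434 -0.1015  0.018 ]
bottle [ 0.4272 -0.2705  0.088 ]
plug [0.4547 0.0621 0.07  ]
loupe [ 0.5732 -0.2863  0.04  ]
top0 [153 218  22  21 149] [163.6 228.1]
side0 [464  23  37  47 440] [484.5  44.4]
side0 [501  25  19  34  86] [511.2  41.2]
side0 [518  24  19  32 106] [527.9  40.9]
side0 [508  53  20   9  53] [516.3  57.9]
side0 [506  67  16  23  58] [514.9  77.8]
side0 [465  73  11  21  64] [470.6  83. ]
side0 [256  81  31  29 209] [271.4  94.4]
side0 [502  88  11  16  53] [507.   96.3]
side0 [299  93  11  29 114] [304.4 107.1]
side0 [243  99  13  23  87] [249.1 110.4]
side0 [494 105  12  17  62] [500.6 111.8]
side0 [273 109  21  31 188] [282.1 124.3]
side0 [257 117  17  23  94] [265.2 125.9]
side0 [245 123  16  12  43] [253.4 127.5]
side0 [256 137  13  14  41] [262.7 143.5]
side0 [126 205  10   9  72] [130.6 208.5]
side0 [146 213  10   7  41] [150.1 215.5]
side0 [112 224  11   9  83] [117.3 227.9]
side0 [341 224  19  18 272] [350.  232.5]
side0 [ 83 229  11  10  86] [ 88.2 233.5]
side0 [101 242  11   8  50] [105.4 244.8]
side0 [186 280  26  25 365] [198.4 292.1]
side0 [229 326  18  22 310] [237.3 336.8]
```

View pics/crop1.png

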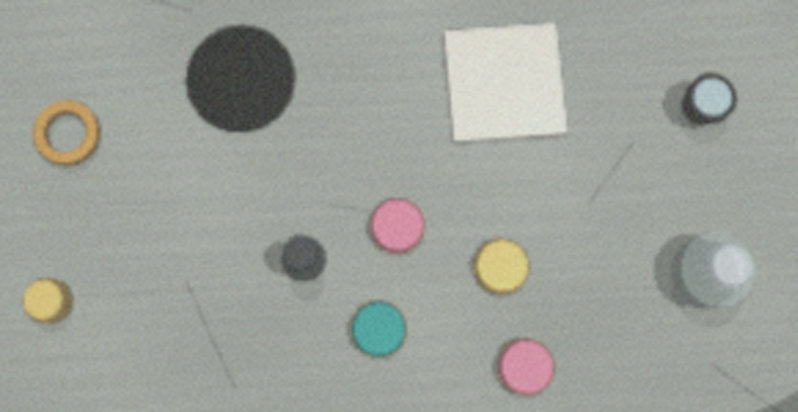

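The crop confirms the choices. Gold low cap is at (322.5,276.7), tall cap top at (156,289), ring at (164.4,228.4), pad at (227.5,208.4), tile at (323.8,209.5) and bottle mouth at (406.5,276.4).

```bash
python3 - <<'E'
from h import *
c=load("top0");s=load("side0")
for n,u,v,z in [("pad",227.5,208.4,.006),("tile",323.8,209.5,.008),("ring",164.4,228.4,.018),("tall",156,289.1,.032),("low",322.5,276.7,.018),("bottle",406.5,276.4,.088),("plug",250.5,273.5,.07)]:
    p=px2w(c,u,v,z); print(n,p.round(4),"side px",w2px(s,p).round(1))
im=np.clip(s["image"][150:350,170:430].astype(float)*1.3,0,255).astype(np.uint8)
cv2.imwrite("pics/crop2.png",cv2.resize(im,None,fx=3,fy=3,interpolation=cv2.INTER_CUBIC)[:,:,::-1])
E
```

```text
pad [0.6198 0.1137 0.006 ] side px [235.8 242.7]
tile [ 0.6045 -0.1176  0.008 ] side px [304.8 194.9]
ring [0.5766 0.2631 0.018 ] side px [199.4 288.6]
tall [0.435  0.2797 0.032 ] side px [237.6 330.6]
low [ 0.444  -0.1016  0.018 ] side px [349.9 229. ]
bottle [ 0.4304 -0.2763  0.088 ] side px [401.5 174.6]
plug [0.4558 0.062  0.07  ] side px [302.  252.3]
```

View pics/crop2.png

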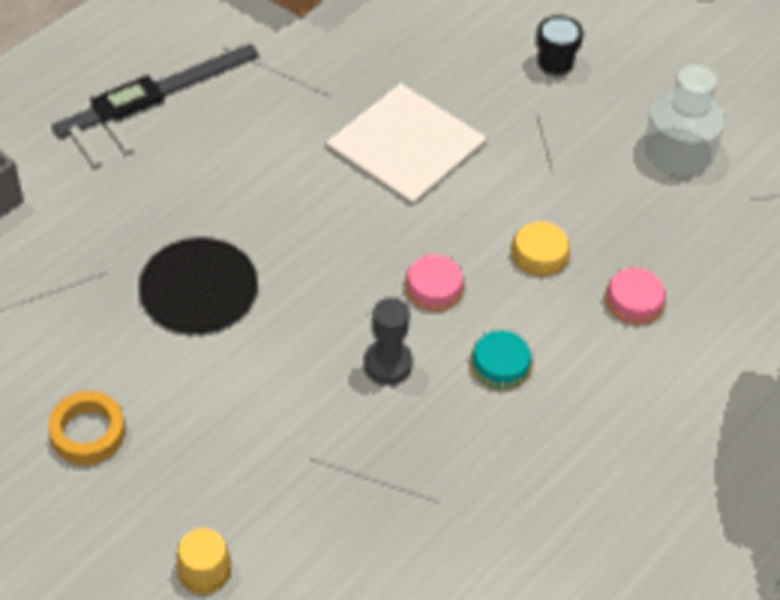

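step_arm --dp '[[0, 0, 0], [0, 0, 0], [0, 0, 0]]' --delta_rot '[[0, 0, 0.145], [0, 0, 0.145], [0, 0, 0.146]]' --hand '[0, 0, 0]' --force 30

```text
time_s: 0.48
ee_pos: [0.2427, -0.5211, 0.231]
ee_rot: [-3.141, 0.008, 0.0]
force: [-0.8, 0.1, 0.0]
finger_gap: 0.0856
grip_force: 0.0
```

Side picture: pad (236,245), tile (305,198), low cap (350,231), ring (199,291), tall cap (238,332), bottle mouth (402,176). All are within about 2 px of the top-view prediction. Moving above the bottle and checking with the wrist camera.

step_arm --dp '[[27, -35, 0], [32, -42, 0], [32, -42, 0], [32, -42, 0], [32, -42, 0], [32, -42, 0], [0, 0, 0], [0, 0, 0]]' --delta_rot '[[0, 0, 0], [0, 0, 0], [0, 0, 0], [0, 0, 0], [0, 0, 0], [0, 0, 0], [0, 0, 0], [0, 0, 0]]' --hand '[0, 0, 0, 0, 0, 0, 0, 0]'

```text
time_s: 1.48
ee_pos: [0.4293, -0.2767, 0.2312]
ee_rot: [3.141, -0.001, -0.001]
force: [-0.6, -0.3, -1.0]
finger_gap: 0.0854
grip_force: 0.0
```

```bash
python3 - <<'E'
from h import *
c=snap("wrist","w1"); o=arm.get_obs(); print(o["ee_pos"],o["ee_rot"],o["q"].round(2)); print(c["origin"],w2px(c,[.4304,-.2763,.088]))
E
```

```text
[ 0.42910294 -0.27711296  0.23120882] [ 3.14138453e+00 -2.19394934e-03 -8.68280187e-04] [ 0.42  0.62  0.16  1.72 -0.12  0.81 -0.94]
[ 0.50532631 -0.27648167  0.37307529] [283.28577967 198.94956008]
```

View pics/w1.png

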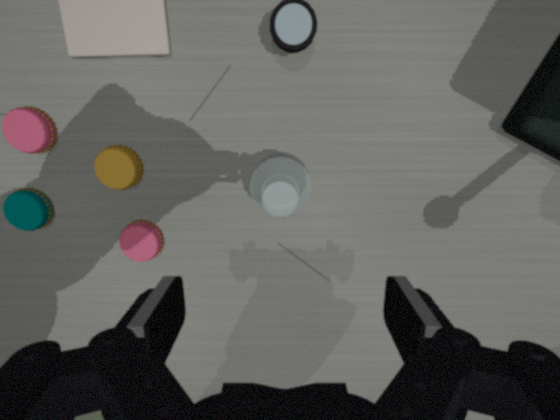

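Wrist view: mouth at (280,198), predicted at (283,199), so the estimate is good to about 2 mm. Low cap at (118,166).

```bash
python3 - <<'E'
from h import *
c=load("w1"); print(px2w(c,280,198,.088),px2w(c,118,166,.018))
E
```

```text
[ 0.4312421  -0.27347903  0.088     ] [ 0.44735848 -0.10454985  0.018     ]
```

step_arm --dp '[[0, -2, 30], [0, 0, 40], [0, 0, 35], [0, 0, 30], [0, 0, 20], [0, 0, 13], [0, 0, 0], [0, 0, 0]]' --delta_rot '[[0, 0, 0], [0, 0, 0], [0, 0, 0], [0, 0, 0], [0, 0, 0], [0, 0, 0], [0, 0, 0], [0, 0, 0]]' --hand '[0, 0, 0, 0, 0, 0, 0, 0.3]'

```text
time_s: 2.52
ee_pos: [0.4299, -0.2746, 0.064]
ee_rot: [3.141, -0.001, 0.001]
force: [0.1, -0.0, 0.3]
finger_gap: 0.0693
grip_force: 0.0
```

step_arm --dp '[[0, 0, 0], [0, 0, 0], [0, 0, 0], [0, 0, 0], [0, 0, 0], [0, 0, -10], [0, 0, -20], [0, 0, 0]]' --delta_rot '[[0, 0, 0], [0, 0, 0], [0, 0, 0], [0, 0, 0], [0, 0, 0], [0, 0, 0], [0, 0, 0], [0, 0, 0]]' --hand '[0.4, 0.6, 0.8, 0.8, 0.8, 0.8, 0.8, 0.8]' --force 30

```text
time_s: 3.52
ee_pos: [0.4302, -0.2746, 0.0945]
ee_rot: [3.141, -0.0, 0.003]
force: [-0.5, -0.2, -3.5]
finger_gap: 0.0306
grip_force: 30.3
```

step_arm --dp '[[0, 0, -40], [0, 0, -50], [10, -30, -10], [20, -45, 0], [20, -45, 0], [20, -45, 0], [20, -45, 0], [20, -45, 0]]' --delta_rot '[[0, 0, 0], [0, 0, 0], [0, 0, 0], [0, 0, 0], [0, 0, 0], [0, 0, 0], [0, 0, 0], [0, 0, 0]]' --hand '[0.8, 0.8, 0.8, 0.8, 0.8, 0.8, 0.8, 0.8]'

```text
time_s: 4.53
ee_pos: [0.5402, -0.0177, 0.1928]
ee_rot: [3.142, -0.0, -0.001]
force: [0.3, -0.5, -3.7]
finger_gap: 0.0306
grip_force: 30.6
```

step_arm --dp '[[10, -45, 0], [0, -45, 0], [0, -30, 0], [0, -13, 0], [0, 0, 0], [0, 0, 0]]' --delta_rot '[[0, 0, 0], [0, 0, 0], [0, 0, 0], [0, 0, 0], [0, 0, 0], [0, 0, 0]]' --hand '[0.8, 0.8, 0.8, 0.8, 0.8, 0.8]'

```text
time_s: 5.28
ee_pos: [0.55, 0.1122, 0.1933]
ee_rot: [3.141, -0.003, -0.0]
force: [-0.2, -0.4, -2.4]
finger_gap: 0.0305
grip_force: 30.7
```

```bash
python3 - <<'E'
from h import *
c=snap("wrist","w2"); o=arm.get_obs(); print(o["ee_pos"],o["ee_rot"],o["q"].round(2)); print(w2px(c,[.6198,.1137,.006]),w2px(c,[.6045,-.1176,.008]))
E
```

```text
[0.5499776  0.11229306 0.19332554] [ 3.14111336e+00 -2.86487759e-03 -3.01799145e-05] [-0.39  0.75  0.25  1.59 -0.23  0.83 -1.61]
[281.94505837 114.68895873] [530.40609644 131.56988583]
```

View pics/w2.png

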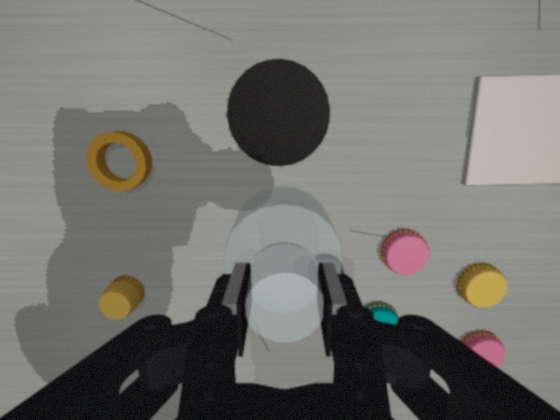

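Wrist view: pad centre (278.5,112), bottle hanging upright, ring top (119,160), tall cap top (119,301), low cap top (483,283).

```bash
python3 - <<'E'
from h import *
c=load("w2")
for n,u,v,z in [("pad",278.5,112,.006),("ring",119,160,.018),("tall",119,301,.032),("low",484,283,.018),("bottlemouth",285,307,.130+.088+.0)]: print(n,px2w(c,u,v,z).round(4))
t=load("top0")
g=cv2.cvtColor(c["image"],cv2.COLOR_RGB2GRAY); m=(g<45).astype(np.uint8); m[185:]=0
print("pad px",cv2.connectedComponentsWithStats(m)[2:], )
E
```

```text
pad [0.6222 0.1169 0.006 ]
ring [0.58   0.2642 0.018 ]
tall [0.4407 0.2779 0.032 ]
low [ 0.4525 -0.0951  0.018 ]
bottlemouth [0.5515 0.1119 0.218 ]
pad px (array([[     0,      0,    560,    420, 227024],
       [   228,     60,    101,    105,   8176]], dtype=int32), array([[279.565786  , 213.00005726],
       [277.67331213, 112.31347847]]))
```

step_arm --dp '[[25, 0, 0], [30, -3, 0], [16, 0, 20], [0, 0, 35], [0, 0, 30], [0, 0, 18], [0, 0, 8], [0, 0, 0]]' --delta_rot '[[0, 0, 0], [0, 0, 0], [0, 0, 0], [0, 0, 0], [0, 0, 0], [0, 0, 0], [0, 0, 0], [0, 0, 0]]' --hand '[0.8, 0.8, 0.8, 0.8, 0.8, 0.8, 0.8, 0.8]'

```text
time_s: 6.32
ee_pos: [0.621, 0.1165, 0.0826]
ee_rot: [-3.142, 0.001, -0.0]
force: [-0.4, 0.1, -1.8]
finger_gap: 0.0306
grip_force: 30.7
```

step_arm --dp '[[0, 0, 3], [0, 0, 3], [0, 0, 2], [0, 0, 2], [0, 0, 0]]' --delta_rot '[[0, 0, 0], [0, 0, 0], [0, 0, 0], [0, 0, 0], [0, 0, 0]]' --hand '[0.8, 0.8, 0.8, 0.8, 0.8]'

```text
time_s: 6.95
ee_pos: [0.6208, 0.1167, 0.0722]
ee_rot: [-3.142, 0.0, 0.0]
force: [-0.3, -0.1, -2.0]
finger_gap: 0.0301
grip_force: 30.7
```

step_arm --dp '[[0, 0, 1], [0, 0, 1], [0, 0, 0.5], [0, 0, 0]]' --delta_rot '[[0, 0, 0], [0, 0, 0], [0, 0, 0], [0, 0, 0]]' --hand '[0.8, 0.8, 0.8, 0.8]'

```text
time_s: 7.45
ee_pos: [0.6208, 0.1167, 0.0698]
ee_rot: [-3.141, 0.0, 0.0]
force: [0.5, -0.1, -2.8]
finger_gap: 0.0303
grip_force: 30.8
```

step_arm --dp '[[0, 0, 0.5], [0, 0, 0], [0, 0, 0.5], [0, 0, 0]]' --delta_rot '[[0, 0, 0], [0, 0, 0], [0, 0, 0], [0, 0, 0]]' --hand '[0.8, 0.8, 0.8, 0.8]'

```text
time_s: 7.95
ee_pos: [0.6212, 0.1169, 0.0696]
ee_rot: [-3.141, 0.0, -0.002]
force: [-2.7, 0.9, 12.5]
finger_gap: 0.0304
grip_force: 31.8
```

Contact at about 15 N. Releasing gently.

step_arm --dp '[[0, 0, -0.5], [0, 0, 0], [0, 0, 0], [0, 0, 0], [0, 0, 0], [0, 0, 0], [0, 0, -30], [0, 0, -45]]' --delta_rot '[[0, 0, 0], [0, 0, 0], [0, 0, 0], [0, 0, 0], [0, 0, 0], [0, 0, 0], [0, 0, 0], [0, 0, 0]]' --hand '[0.6, 0.5, 0.3, 0.0, 0.0, 0.0, 0.0, 0.0]'

```text
time_s: 8.95
ee_pos: [0.6203, 0.1166, 0.1444]
ee_rot: [3.141, -0.0, -0.003]
force: [0.2, 0.5, 1.1]
finger_gap: 0.0855
grip_force: 0.0
```

step_arm --dp '[[0, 0, -40], [-20, -15, 0], [-30, -25, 0], [-35, -30, 0], [-35, -35, 0], [-35, -35, 0], [-26, -22, 0], [0, 0, 0]]' --delta_rot '[[0, 0, 0], [0, 0, 0], [0, 0, 0], [0, 0, 0], [0, 0, 0], [0, 0, 0], [0, 0, 0], [0, 0, 0]]' --hand '[0, 0, 0, 0, 0, 0, 0, 0]'

```text
time_s: 9.95
ee_pos: [0.4383, 0.2806, 0.1845]
ee_rot: [-3.141, -0.005, 0.001]
force: [1.7, -0.5, 0.1]
finger_gap: 0.0853
grip_force: 0.0
```

```bash
python3 - <<'E'
from h import *
c=snap("wrist","w3"); o=arm.get_obs(); print(o["ee_pos"],o["ee_rot"],o["q"].round(2)); print(w2px(c,[.6212,.1165,.094]),w2px(c,[.438,.279,.032]))
E
```

```text
[0.43956444 0.27925911 0.18449234] [-3.14136375e+00 -2.02000640e-03 -2.20670466e-04] [-0.78  0.71  0.29  1.75 -0.29  0.72 -1.91]
[581.14610514 -93.20362971] [285.72249552 197.70930937]
```

View pics/w3.png

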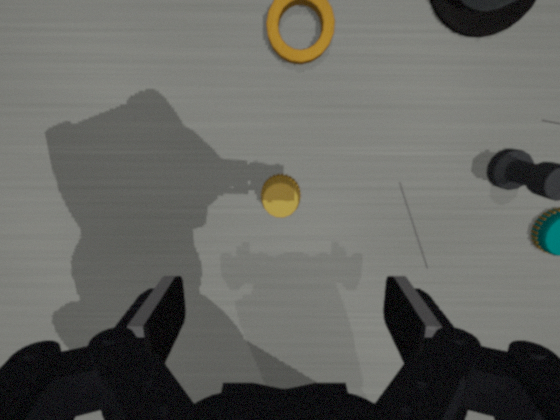

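Wrist view: tall cap top at (281,197), about 2.5 mm to +y of the tool; the gripper is otherwise clear. Descending on it.

step_arm --dp '[[-1, -2, 30], [0, 0, 45], [0, 0, 45], [0, 0, 30], [0, 0, 18], [0, 0, 10], [0, 0, 0], [0, 0, 0]]' --delta_rot '[[0, 0, 0], [0, 0, 0], [0, 0, 0], [0, 0, 0], [0, 0, 0], [0, 0, 0], [0, 0, 0], [0, 0, 0]]' --hand '[0, 0, 0, 0, 0, 0, 0, 0.3]'

```text
time_s: 11.0
ee_pos: [0.4393, 0.2808, 0.007]
ee_rot: [-3.141, 0.001, -0.001]
force: [-1.0, 0.1, -0.8]
finger_gap: 0.0694
grip_force: 0.0
```

step_arm --dp '[[0, 0, 0], [0, 0, 0], [0, 0, 0], [0, 0, 0], [0, 0, 0], [0, 0, -10], [0, 0, -30], [0, 0, 0]]' --delta_rot '[[0, 0, 0], [0, 0, 0], [0, 0, 0], [0, 0, 0], [0, 0, 0], [0, 0, 0], [0, 0, 0], [0, 0, 0]]' --hand '[0.4, 0.6, 0.8, 0.8, 0.8, 0.8, 0.8, 0.8]' --force 25

```text
time_s: 12.0
ee_pos: [0.4396, 0.2812, 0.0484]
ee_rot: [-3.14, 0.0, -0.004]
force: [-0.3, 0.8, -1.5]
finger_gap: 0.0343
grip_force: 25.4
```

step_arm --dp '[[0, 0, -30], [0, 0, -45], [0, 0, -45], [10, 30, -20], [35, 45, 0], [35, 45, 0], [35, 35, 0], [5, 9, 0]]' --delta_rot '[[0, 0, 0], [0, 0, 0], [0, 0, 0], [0, 0, 0], [0, 0, 0], [0, 0, 0], [0, 0, 0], [0, 0, 0]]' --hand '[0.8, 0.8, 0.8, 0.8, 0.8, 0.8, 0.8, 0.8]'

```text
time_s: 13.0
ee_pos: [0.5602, 0.1137, 0.1859]
ee_rot: [3.141, -0.006, 0.0]
force: [-0.6, 0.5, -0.0]
finger_gap: 0.0344
grip_force: 25.4
```

step_arm --dp '[[0, 0, 0], [0, 0, 0]]' --delta_rot '[[0, 0, 0], [0, 0, 0]]' --hand '[0.8, 0.8]'

```text
time_s: 13.25
ee_pos: [0.5582, 0.118, 0.1863]
ee_rot: [-3.141, -0.002, 0.001]
force: [-0.4, -0.3, 0.6]
finger_gap: 0.0349
grip_force: 25.4
```

```bash
python3 - <<'E'
from h import *
c=snap("wrist","w4"); o=arm.get_obs(); print(o["ee_pos"],o["ee_rot"]); print(w2px(c,[.622,.1168,.094]))
e=np.array(o["ee_pos"]); print("cap top",w2px(c,e+[0,0,.025]))
E
```

```text
[0.55824381 0.11802912 0.18633338] [-3.14098859e+00 -2.32398865e-03  6.51826689e-04]
[286.00657018 126.82011076]
cap top [284.07258636 310.70505422]
```

View pics/w4.png

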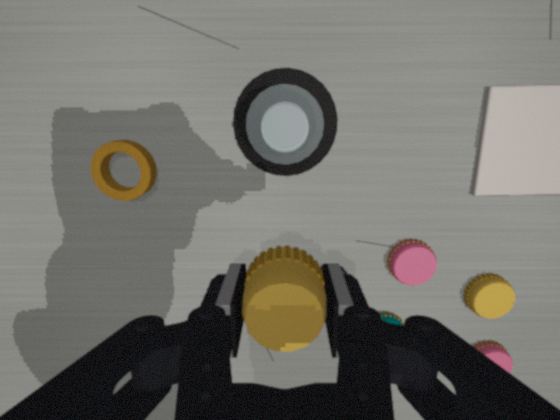

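Wrist view: bottle centred on the pad, mouth (285,126) and pad (285,122). The cap is held upright at (284,308), as expected. Placing it.

step_arm --dp '[[20, 0, 0], [30, 1, 0], [14, 0, 0], [0, 0, 20], [0, 0, 30], [0, 0, 20], [0, 0, 8], [0, 0, 0]]' --delta_rot '[[0, 0, 0], [0, 0, 0], [0, 0, 0], [0, 0, 0], [0, 0, 0], [0, 0, 0], [0, 0, 0], [0, 0, 0]]' --hand '[0.8, 0.8, 0.8, 0.8, 0.8, 0.8, 0.8, 0.8]'

```text
time_s: 14.3
ee_pos: [0.6227, 0.1162, 0.1085]
ee_rot: [-3.141, -0.001, 0.0]
force: [0.2, -0.4, -0.2]
finger_gap: 0.0349
grip_force: 25.4
```

step_arm --dp '[[0, 0, 2], [0, 0, 1], [0, 0, 1], [0, 0, 0]]' --delta_rot '[[0, 0, 0], [0, 0, 0], [0, 0, 0], [0, 0, 0]]' --hand '[0.8, 0.8, 0.8, 0.8]'

```text
time_s: 14.8
ee_pos: [0.6228, 0.1157, 0.1043]
ee_rot: [-3.142, 0.0, 0.0]
force: [0.5, -0.3, -1.4]
finger_gap: 0.0344
grip_force: 25.4
```

step_arm --dp '[[0, -1, 1], [0, 0, 1], [0, 0, 0.5], [0, 0, 0]]' --delta_rot '[[0, 0, 0], [0, 0, 0], [0, 0, 0], [0, 0, 0]]' --hand '[0.8, 0.8, 0.8, 0.8]'

```text
time_s: 15.3
ee_pos: [0.6228, 0.1167, 0.1017]
ee_rot: [-3.141, 0.0, 0.0]
force: [-0.8, 0.9, 0.4]
finger_gap: 0.0346
grip_force: 25.4
```

step_arm --dp '[[0, 0, 0.5], [0, 0, 0]]' --delta_rot '[[0, 0, 0], [0, 0, 0]]' --hand '[0.8, 0.8]'

```text
time_s: 15.55
ee_pos: [0.6228, 0.1167, 0.1013]
ee_rot: [-3.141, 0.0, 0.0]
force: [-0.1, -0.1, 0.3]
finger_gap: 0.0348
grip_force: 25.4
```

step_arm --dp '[[0, 0, 0.5], [0, 0, 0]]' --delta_rot '[[0, 0, 0], [0, 0, 0]]' --hand '[0.8, 0.8]'

```text
time_s: 15.8
ee_pos: [0.6229, 0.1167, 0.1009]
ee_rot: [-3.141, 0.0, -0.0]
force: [0.3, -0.2, 1.7]
finger_gap: 0.0344
grip_force: 25.6
```

step_arm --dp '[[0, 0, 0.4], [0, 0, 0]]' --delta_rot '[[0, 0, 0], [0, 0, 0]]' --hand '[0.8, 0.8]'

```text
time_s: 16.05
ee_pos: [0.623, 0.1167, 0.1009]
ee_rot: [-3.141, 0.0, -0.001]
force: [-2.1, 0.0, 8.8]
finger_gap: 0.0348
grip_force: 26.3
```

Contact. Release, rise and look over the ring.

step_arm --dp '[[0, 0, 0], [0, 0, 0], [0, 0, 0], [0, 0, 0], [0, 0, 0], [0, 0, -20], [0, 0, -40], [0, 0, -40]]' --delta_rot '[[0, 0, 0], [0, 0, 0], [0, 0, 0], [0, 0, 0], [0, 0, 0], [0, 0, 0], [0, 0, 0], [0, 0, 0]]' --hand '[0.55, 0.45, 0.3, 0, 0, 0, 0, 0]'

```text
time_s: 17.05
ee_pos: [0.6227, 0.1166, 0.2016]
ee_rot: [3.142, -0.0, -0.0]
force: [0.1, 0.8, 0.2]
finger_gap: 0.0853
grip_force: 0.0
```

step_arm --dp '[[-5, -20, 0], [-10, -35, 0], [-15, -40, 0], [-10, -35, 0], [-4, -15, 0], [0, 0, 0], [0, 0, 0]]' --delta_rot '[[0, 0, 0], [0, 0, 0], [0, 0, 0], [0, 0, 0], [0, 0, 0], [0, 0, 0], [0, 0, 0]]' --hand '[0, 0, 0, 0, 0, 0, 0]'

```text
time_s: 17.92
ee_pos: [0.5794, 0.2602, 0.2003]
ee_rot: [3.141, -0.003, 0.0]
force: [-0.0, -1.3, -0.0]
finger_gap: 0.0856
grip_force: 0.0
```

```bash
python3 - <<'E'
from h import *
c=snap("wrist","w5"); o=arm.get_obs(); print(o["ee_pos"],o["ee_rot"]); print(w2px(c,[.578,.2635,.018]), w2px(c,[.6225,.1167,.126]))
E
```

```text
[0.57940952 0.26017041 0.20037813] [ 3.14102782e+00 -3.15697660e-03  1.30115729e-04]
[280.20052915 191.25145416] [510.86666064 161.95559708]
```

View pics/w5.png

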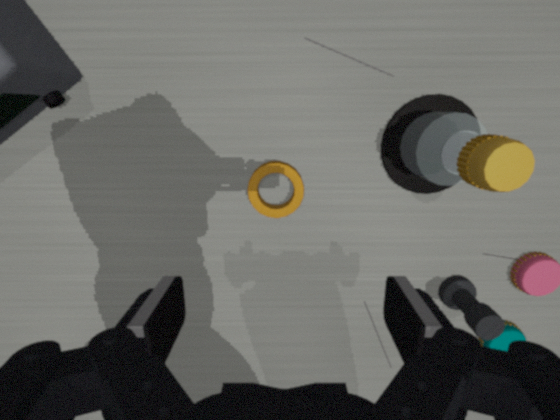

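Wrist view: capped bottle upright on the pad, cap top about (500,164). Ring at (276,189), about 3 mm to +y of the estimate. Gripping the ring.

step_arm --dp '[[0, -5, 30], [0, 0, 45], [0, 0, 45], [0, 0, 40], [0, 0, 20], [0, 0, 13], [0, 0, 5], [0, 0, 0]]' --delta_rot '[[0, 0, 0], [0, 0, 0], [0, 0, 0], [0, 0, 0], [0, 0, 0], [0, 0, 0], [0, 0, 0], [0, 0, 0]]' --hand '[0, 0, 0, 0, 0, 0, 0, 0.1]'

```text
time_s: 18.98
ee_pos: [0.5792, 0.2668, 0.0031]
ee_rot: [-3.141, 0.0, -0.001]
force: [-0.4, 0.7, -0.4]
finger_gap: 0.0767
grip_force: 0.0
```

step_arm --dp '[[0, 0, 0], [0, 0, 0], [0, 0, 0], [0, 0, 0], [0, 0, 0], [0, 0, 0], [0, 0, -10], [0, 0, -20]]' --delta_rot '[[0, 0, 0], [0, 0, 0], [0, 0, 0], [0, 0, 0], [0, 0, 0], [0, 0, 0], [0, 0, 0], [0, 0, 0]]' --hand '[0.2, 0.3, 0.5, 0.6, 0.6, 0.6, 0.6, 0.6]' --force 40

```text
time_s: 19.98
ee_pos: [0.5786, 0.2665, 0.033]
ee_rot: [3.141, -0.0, -0.002]
force: [0.0, -0.1, -1.3]
finger_gap: 0.0543
grip_force: 42.8
```

step_arm --dp '[[0, 0, -40], [0, 0, -55], [0, 0, -55], [0, 20, -35], [-5, 45, 0], [-5, 50, 0], [-5, 50, 0], [-5, 50, 0]]' --delta_rot '[[0, 0, 0], [0, 0, 0], [0, 0, 0], [0, 0, 0], [0, 0, 0], [0, 0, 0], [0, 0, 0], [0, 0, 0]]' --hand '[0.6, 0.6, 0.6, 0.6, 0.6, 0.6, 0.6, 0.6]'

```text
time_s: 20.98
ee_pos: [0.5584, 0.0501, 0.2187]
ee_rot: [-3.141, 0.0, -0.002]
force: [1.5, -0.3, -2.6]
finger_gap: 0.0542
grip_force: 43.2
```

step_arm --dp '[[-5, 50, 0], [-5, 50, 0], [-4, 40, 0], [0, 20, 0], [0, 8, 0], [0, 0, 0], [0, 0, 0]]' --delta_rot '[[0, 0, 0], [0, 0, 0], [0, 0, 0], [0, 0, 0], [0, 0, 0], [0, 0, 0], [0, 0, 0]]' --hand '[0.6, 0.6, 0.6, 0.6, 0.6, 0.6, 0.6]'

```text
time_s: 21.85
ee_pos: [0.5449, -0.1152, 0.2176]
ee_rot: [-3.141, -0.002, -0.0]
force: [-0.6, -0.1, -2.6]
finger_gap: 0.0545
grip_force: 43.2
```

```bash
python3 - <<'E'
from h import *
c=snap("wrist","w6"); o=arm.get_obs(); print(o["ee_pos"],o["ee_rot"]); print(w2px(c,[.606,-.116,.008]), w2px(c,[.6225,.1167,.126]),w2px(c,o["ee_pos"]+[0,0,.015]))
E
```

```text
[ 0.5449291  -0.11527138  0.21750283] [-3.14113522e+00 -1.56969082e-03  1.06339495e-05]
[284.8332969  123.48758773] [-73.4352537  104.42632586] [284.33113816 297.1871902 ]
```

View pics/w6.png

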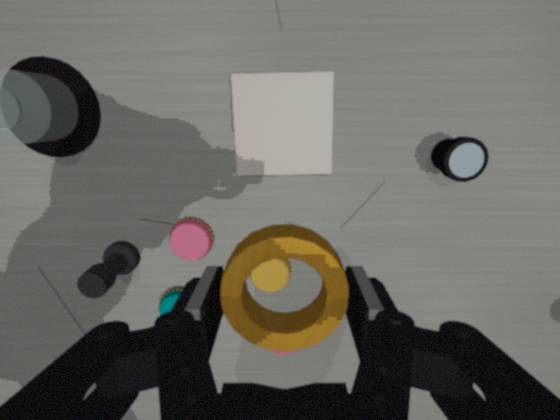

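Wrist view: tile centre (283.5,123.5), which matches; ring held level at (285,290). Placing it.

step_arm --dp '[[25, 0, 0], [26, 0, 20], [10, 0, 45], [0, 0, 45], [0, 0, 45], [0, 0, 28], [0, 0, 14], [0, 0, 0]]' --delta_rot '[[0, 0, 0], [0, 0, 0], [0, 0, 0], [0, 0, 0], [0, 0, 0], [0, 0, 0], [0, 0, 0], [0, 0, 0]]' --hand '[0.6, 0.6, 0.6, 0.6, 0.6, 0.6, 0.6, 0.6]'

```text
time_s: 22.9
ee_pos: [0.6058, -0.1159, 0.0203]
ee_rot: [-3.141, -0.0, 0.001]
force: [-1.1, 0.6, -0.8]
finger_gap: 0.0542
grip_force: 43.2
```

step_arm --dp '[[0, 0, 3], [0, 0, 2], [0, 0, 1], [0, 0, 0], [0, 0, 0]]' --delta_rot '[[0, 0, 0], [0, 0, 0], [0, 0, 0], [0, 0, 0], [0, 0, 0]]' --hand '[0.6, 0.6, 0.6, 0.6, 0.6]'

```text
time_s: 23.52
ee_pos: [0.6059, -0.1163, 0.0145]
ee_rot: [-3.142, 0.0, -0.0]
force: [0.4, 0.3, -3.3]
finger_gap: 0.054
grip_force: 43.2
```

step_arm --dp '[[0, 0, 1.5], [0, 0, 1], [0, 0, 0.5], [0, 0, 0]]' --delta_rot '[[0, 0, 0], [0, 0, 0], [0, 0, 0], [0, 0, 0]]' --hand '[0.6, 0.6, 0.6, 0.6]'

```text
time_s: 24.02
ee_pos: [0.6058, -0.1163, 0.0116]
ee_rot: [-3.141, 0.0, 0.0]
force: [-2.1, 0.2, 4.3]
finger_gap: 0.0542
grip_force: 43.7
```

step_arm --dp '[[0, 0, 0], [0, 0, 0], [0, 0, 0], [0, 0, 0], [0, 0, -20], [0, 0, -45], [0, 0, -45], [0, 0, -40]]' --delta_rot '[[0, 0, 0], [0, 0, 0], [0, 0, 0], [0, 0, 0], [0, 0, 0], [0, 0, 0], [0, 0, 0], [0, 0, 0]]' --hand '[0.3, 0.1, 0, 0, 0, 0, 0, 0]'

```text
time_s: 25.02
ee_pos: [0.6059, -0.1164, 0.1646]
ee_rot: [3.141, -0.001, 0.003]
force: [-0.0, 0.5, 0.4]
finger_gap: 0.0854
grip_force: 0.0
```

step_arm --dp '[[-25, -4, -30], [-45, -4, 0], [-45, -4, 0], [-30, -2, 0], [-15, 0, 0], [0, 0, 0], [0, 0, 0]]' --delta_rot '[[0, 0, 0], [0, 0, 0], [0, 0, 0], [0, 0, 0], [0, 0, 0], [0, 0, 0], [0, 0, 0]]' --hand '[0, 0, 0, 0, 0, 0, 0]'

```text
time_s: 25.9
ee_pos: [0.4465, -0.1023, 0.1919]
ee_rot: [3.142, -0.0, 0.002]
force: [0.3, -0.7, -0.5]
finger_gap: 0.0854
grip_force: 0.0
```

```bash
python3 - <<'E'
from h import *
c=snap("wrist","w7"); o=arm.get_obs(); print(o["ee_pos"],o["ee_rot"]); print(w2px(c,[.445,-.102,.018]), px2w(c,280,200,.018),px2w(c,290,200,.018))
E
```

```text
[ 0.44647272 -0.10227585  0.19170577] [-3.1415918e+00  2.5837963e-05 -1.1735440e-03]
[283.48033197 193.65681316] [ 0.43878792 -0.09868533  0.018     ] [ 0.43879163 -0.10821441  0.018     ]
```

View pics/w7.png

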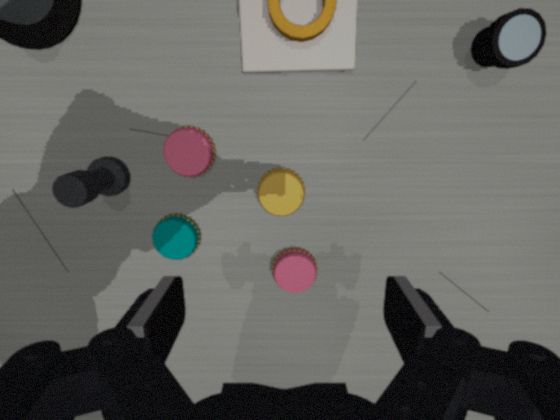

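Wrist view: gold low cap top (281,193), ring flat on the tile, pink neighbours (190,152) and (295,272) clear of the fingers. Gripping it.

step_arm --dp '[[-1, -2, 30], [0, 0, 45], [0, 0, 45], [0, 0, 40], [0, 0, 18], [0, 0, 10], [0, 0, 3], [0, 0, 0]]' --delta_rot '[[0, 0, 0], [0, 0, 0], [0, 0, 0], [0, 0, 0], [0, 0, 0], [0, 0, 0], [0, 0, 0], [0, 0, 0]]' --hand '[0, 0, 0, 0, 0, 0, 0, 0.1]'

```text
time_s: 26.95
ee_pos: [0.4451, -0.1003, 0.0008]
ee_rot: [3.142, -0.0, 0.001]
force: [0.4, 0.1, -1.2]
finger_gap: 0.0769
grip_force: 0.0
```

step_arm --dp '[[0, 0, 0], [0, 0, 0], [0, 0, 0], [0, 0, 0], [0, 0, 0], [0, 0, 0], [0, 0, -10], [0, 0, -20]]' --delta_rot '[[0, 0, 0], [0, 0, 0], [0, 0, 0], [0, 0, 0], [0, 0, 0], [0, 0, 0], [0, 0, 0], [0, 0, 0]]' --hand '[0.2, 0.4, 0.6, 0.7, 0.7, 0.7, 0.7, 0.7]' --force 25

```text
time_s: 27.95
ee_pos: [0.4445, -0.1002, 0.0309]
ee_rot: [-3.141, 0.001, 0.002]
force: [-0.1, -0.7, -0.2]
finger_gap: 0.0447
grip_force: 25.8
```

step_arm --dp '[[0, 0, -40], [0, 0, -40], [24, -15, -10], [40, -24, 0], [45, -26, 0], [40, -23, 0], [20, -12, 0], [0, 0, 0]]' --delta_rot '[[0, 0, 0], [0, 0, 0], [0, 0, 0], [0, 0, 0], [0, 0, 0], [0, 0, 0], [0, 0, 0], [0, 0, 0]]' --hand '[0.7, 0.7, 0.7, 0.7, 0.7, 0.7, 0.7, 0.7]'

```text
time_s: 28.95
ee_pos: [0.6143, 0.0008, 0.1205]
ee_rot: [-3.141, -0.002, -0.0]
force: [0.6, -0.2, 0.4]
finger_gap: 0.0446
grip_force: 25.8
```

step_arm --dp '[[0, 0, 25], [0, 0, 35], [0, 0, 30], [0, 0, 15], [0, 0, 6], [0, 0, 2], [0, 0, 0], [0, 0, 0]]' --delta_rot '[[0, 0, 0], [0, 0, 0], [0, 0, 0], [0, 0, 0], [0, 0, 0], [0, 0, 0], [0, 0, 0], [0, 0, 0]]' --hand '[0.7, 0.7, 0.7, 0.7, 0.7, 0.7, 0.7, 0.7]'

```text
time_s: 29.95
ee_pos: [0.6141, -0.0003, 0.008]
ee_rot: [-3.142, 0.0, -0.001]
force: [-0.3, -0.2, 0.1]
finger_gap: 0.0447
grip_force: 25.8
```

step_arm --dp '[[0, 0, 3], [0, 0, 2], [0, 0, 1], [0, 0, 0], [0, 0, 0]]' --delta_rot '[[0, 0, 0], [0, 0, 0], [0, 0, 0], [0, 0, 0], [0, 0, 0]]' --hand '[0.7, 0.7, 0.7, 0.7, 0.7]'

```text
time_s: 30.58
ee_pos: [0.6139, -0.0003, 0.0014]
ee_rot: [-3.142, 0.0, -0.0]
force: [0.0, -0.8, -0.3]
finger_gap: 0.0448
grip_force: 25.8
```

step_arm --dp '[[0, 0, 0.5], [0, 0, 0.5], [0, 0, 0]]' --delta_rot '[[0, 0, 0], [0, 0, 0], [0, 0, 0]]' --hand '[0.7, 0.7, 0.7]'

```text
time_s: 30.95
ee_pos: [0.6139, -0.0003, 0.001]
ee_rot: [-3.141, 0.0, -0.0]
force: [-2.7, -0.2, 11.8]
finger_gap: 0.0446
grip_force: 26.7
```

Down. Release, rise, and move back toward the base so the top camera has a clear view.

step_arm --dp '[[0, 0, 0], [0, 0, 0], [0, 0, 0], [0, 0, 0], [0, 0, -20], [0, 0, -45], [0, 0, -55], [0, 0, -55]]' --delta_rot '[[0, 0, 0], [0, 0, 0], [0, 0, 0], [0, 0, 0], [0, 0, 0], [0, 0, 0], [0, 0, 0], [0, 0, 0]]' --hand '[0.4, 0.2, 0, 0, 0, 0, 0, 0]'

```text
time_s: 31.95
ee_pos: [0.6136, -0.0004, 0.1786]
ee_rot: [-3.142, 0.001, -0.002]
force: [1.0, -0.2, -0.9]
finger_gap: 0.0853
grip_force: 0.0
```

step_arm --dp '[[-20, 10, -40], [-35, 25, -20], [-35, 40, 0], [-30, 45, 0], [-20, 45, 0], [-20, 45, 0], [0, 25, 0], [0, 0, 0]]' --delta_rot '[[0, 0, 0], [0, 0, 0], [0, 0, 0], [0, 0, 0], [0, 0, 0], [0, 0, 0], [0, 0, 0], [0, 0, 0]]' --hand '[0, 0, 0, 0, 0, 0, 0, 0]'

```text
time_s: 32.95
ee_pos: [0.4532, -0.2369, 0.2365]
ee_rot: [3.141, -0.005, 0.002]
force: [0.4, 1.5, 0.2]
finger_gap: 0.0854
grip_force: 0.0
```

```bash
python3 - <<'E'
from h import *
c=snap("top","top1"); s=snap("side","side1"); o=arm.get_obs(); print(o["ee_pos"])
a=cv2.resize(np.clip(c["image"][180:300,190:390]*1.6,0,255).astype(np.uint8),None,fx=2,fy=2,interpolation=cv2.INTER_CUBIC)
b=cv2.resize(np.clip(s["image"][170:290,190:390]*1.2,0,255).astype(np.uint8),None,fx=2,fy=2,interpolation=cv2.INTER_CUBIC)
a=cv2.resize(c["image"][170:270,190:390],None,fx=4,fy=3*4/3,interpolation=cv2.INTER_CUBIC)[:300]
b=cv2.resize(s["image"][180:280,190:390],None,fx=4,fy=4,interpolation=cv2.INTER_CUBIC)[:300]
cv2.imwrite("pics/fin.png",np.clip(np.vstack([a,b])*1.4,0,255).astype(np.uint8)[:,:,::-1])
E
```

```text
[ 0.45380239 -0.23474189  0.23607261]
```

View pics/fin.png

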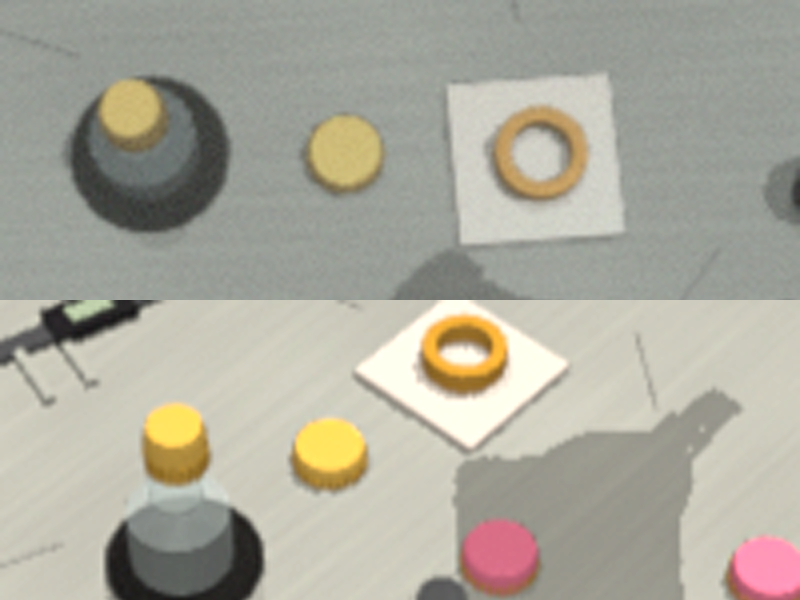

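Final views: capped bottle on the pad with cap top at top-image (222.8,197.3), pad (227.5,208.3), low cap (276.3,208), ring (325.3,208.3), tile (323.8,209.8). Checking the numbers.

```bash
python3 - <<'E'
from h import *
c=load("top1");P={}
for n,u,v,z in [("pad",227.5,208.3,.006),("tile",323.75,209.75,.008),("ring",325.25,208.25,.026),("tall",222.75,197.25,.126),("low",276.25,208,.018)]: P[n]=px2w(c,u,v,z)[:2]
n=lambda a,b:np.linalg.norm(P[a]-P[b]).round(4)
print(P,n("pad","tile"),n("ring","tile"),n("tall","pad"),n("low","pad"),n("low","tile"))
s=load("side1"); # side: cap top, neck base
A=px2w(s,175/4+190,(427-300)/4+180,.126);print("side tall",A, "side pad",px2w(s,236,244.8,.006),"pred cap px if at pad side-centre",)
E
```

```text
{'pad': array([0.62004665, 0.11365053]), 'tile': array([ 0.60388392, -0.11740829]), 'ring': array([ 0.60356461, -0.11913965]), 'tall': array([0.61840048, 0.11269339]), 'low': array([ 0.61200249, -0.00350321])} 0.2316 0.0018 0.0019 0.1174 0.1142
side tall [0.61325564 0.11640111 0.126     ] side pad [0.61482739 0.11752547 0.006     ] pred cap px if at pad side-centre
```

```bash
python3 -c "
from cell import arm
print(arm.sign_off())"
```

```text
the job is handed in; nothing more can be done
None
```

I handed the job in at about 33 s of robot time. The last pictures put the ring and the tall cap within about 2 mm of the tile and pad centres, and the low cap about 2 mm off halfway. The capped bottle stands upright on the pad; I didn't move the plug gauge, loupe or calliper. The hand-in returned no verdict.

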